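# Snap the lid of the cement tin shut

### The arm

A 6-joint arm with a two-finger parallel gripper is mounted at the origin on a cart in front of the work surface, level with it; the furniture and walls round the work are solid. World frame = base frame: x ahead of the robot, y to its left, z up, the work surface at z = 0. Lengths are in m, angles in rad, forces in N, time in s.
With the tool pointing down it reaches from about 0.275 to 0.825 m from the base axis. Payload 4.9 kg.
Tool frame: the origin (TCP) lies midway between the tips of the shut fingers; the grasp point (between the pads) lies r.grasp_offset behind it (r.grasp_offset is the distance from the TCP to the grasp point, in m); z points along the fingers, y is the line along which they close (so a half turn about z gives the same grasp; the last joint's range is limited). The gripper opens to 85 mm and grips with 20 to 120 N. Pads are 22 mm wide; open, the fingers measure 114 mm over their backs; the gripper's body (76 mm by 85 mm) begins 54 mm behind the grasp point. The pads swing forward as they close: fully open they stand 13 mm farther back than shut.
Start: joints at [-1.449, 0.326, -0.193, 1.052, 0, 1.437], TCP at [0.139, -0.532, 0.193] pointing down, gripper open.
Joint ranges: [-2.65, 2.65], [-0.97, 1.79], [-1.3, 1.35], [-1.93, 2.1], [-1.47, 1.37], [-3.14, 3.14]. Speed limits (rad/s): [2.57, 2.57, 3.14, 3.14, 3.14, 3.14].

### API

Orientations are given as a unit quaternion [x, y, z, w].
In Python, from station import telemetry, vision, r gives the robot as it stands.
- The arm moves only by the shell command python3 -m creep 'ROWS' [FORCE]. ROWS is JSON, one flat list of numbers, 7 for each row, row after row: the opening in per cent of the stroke, from 0 (shut) to 100 (fully open), then the shift along the tool's x, y, z in cm, then the turn, a rotation vector about the tool's x, y, z in rad. A call has exactly 8 rows; each row shifts and turns the commanded pose from where the row before left it, along the tool's axes as they then stand; what a row does not reach is not made up. A row lasts 1/12 s, in which the tool goes at most 41.7 mm and 7.16 degrees, less where a joint would pass 70% of its speed; a pose out of reach is approached as far as the arm can. A call is refused whole if a number of a shift passes 4.17 or a number of a turn 0.125, either way. A call with a gripper value outside its range is refused whole. The fingers move at their own pace and stop on an object; FORCE is the grip in N (left out, the last holds). Time passes only in rows, so rows that do not move let the fingers close, or fill a call up. It gives the time, the measured TCP pose, the force, the opening and the grip force at its end, in the units of the state.
- telemetry.get_obs(): the state, without advancing time (a new reading comes with each control period).
- vision.get_image(name): name is "side" or "top" or "wrist"; returns the picture (384x512x3 uint8, red, green, blue); there is no depth.
- vision.camera_params(name): a dict with "intrinsics" (3x3 intrinsics, pixels), "view" (4x4, takes a point from world to camera coordinates); the wrist camera has in their place "tool_from_camera" (4x4, takes a point from camera to tool coordinates, whose origin is the TCP and whose axes are the flange's). Camera axes: x right, y up, looking along -z (the intrinsics and any distortion apply to the point x, -y, -z); pixel columns grow to the right and rows downward; lengths in m; the calibration is good to about 2 mm. A picture is of the moment at which its call begins: read the wrist's pose just before it. camera_params takes no time and is no camera call.
- r.finish_job(): hands the job in; it is judged then, once.
The state is a dict: "t": time; "joint_pos": joint angles; "joint_vel": joint speeds; "joint_torque": joint torques, N m; "ee_pos": TCP position; "tcp_rot": TCP orientation; "contact_force": force on the tool from outside, world axes, zero at the start; "torque": the same for the moment, N m; "width": finger opening in m; "gripper_force": force on a finger pad.
Only numpy, scipy, OpenCV 4.12 (cv2) and the standard library are available. Lean on these libraries where they do the work, as an engineer would, in place of code of your own. Each camera call takes 0.05 s, during which the arm holds its last target. There are 200 camera calls.

### The job

The blue snap-fit lid of the cement tin has only been laid on, and sections of its rim still stand proud with the red band showing under them. Press down around the rim, section by section, until every section has clicked fully shut. Only press: do not lift, tip or shove the tin, and leave the wax block on the lid and the things around the tin where they lie.

Things in the scene. Friction and masses are not known exactly. Their poses are not given: they have to be found in the camera images.
- cement_tin: round beige metal tin full of cement, 171 mm in diameter, about 1.8 kg, loose on the bench; origin at the centre of its underside, z up. On it sits a blue plastic snap-fit lid (point lid_mid) whose rim is split into four quarter sections a, b, c, d, centred on the tin's +x, +y, -x, -y axes
- lid_mid (a point): centre of the top of the lid's fixed middle panel, on the tin's axis, 91 mm above the bench. Rim round it: inner radius 76.5, outer 90.5 mm; each section is 87 degrees long, flat on top, its top 107 mm above the bench when open (standing proud), 97 mm when shut. A red band shows under the edge of an open section and is hidden when it is shut
- pad_a (a point): centre of the top of the white round thumb pad (17 mm across, 1.5 mm proud of the rim) in the middle of rim section a, on the tin's +x axis, 83 mm from the tin's axis; moves down with the section: 108.5 mm above the bench when open, 98.5 mm when shut
- rim_a (a joint): how far rim section a is pressed down, in m: 0 = open (10 mm proud), 0.010 = shut. It slides straight down. It takes about 8 N to start it; if let go before about 0.006 it springs back up, past that it snaps down to 0.010 and stays. Starts open
- pad_b (a point): centre of the top of the white round thumb pad (17 mm across, 1.5 mm proud of the rim) in the middle of rim section b, on the tin's +y axis, 83 mm from the tin's axis; moves down with the section: 108.5 mm above the bench when open, 98.5 mm when shut
- rim_b (a joint): how far rim section b is pressed down, in m: 0 = open (10 mm proud), 0.010 = shut. It slides straight down. It takes about 8 N to start it; if let go before about 0.006 it springs back up, past that it snaps down to 0.010 and stays. Starts open
- pad_c (a point): centre of the top of the white round thumb pad (17 mm across, 1.5 mm proud of the rim) in the middle of rim section c, on the tin's -x axis, 83 mm from the tin's axis; moves down with the section: 108.5 mm above the bench when open, 98.5 mm when shut
- rim_c (a joint): how far rim section c is pressed down, in m: 0 = open (10 mm proud), 0.010 = shut. It slides straight down. It takes about 8 N to start it; if let go before about 0.006 it springs back up, past that it snaps down to 0.010 and stays. Starts open
- pad_d (a point): centre of the top of the white round thumb pad (17 mm across, 1.5 mm proud of the rim) in the middle of rim section d, on the tin's -y axis, 83 mm from the tin's axis; moves down with the section: 108.5 mm above the bench when open, 98.5 mm when shut
- rim_d (a joint): how far rim section d is pressed down, in m: 0 = open (10 mm proud), 0.010 = shut. It slides straight down. It takes about 8 N to start it; if let go before about 0.006 it springs back up, past that it snaps down to 0.010 and stays. Starts open
- wax_block: yellow-brown block of wax, 34x52 mm, 20 high, lying loose on the middle of the lid, top about 113 mm above the bench; origin at the centre of its underside
- tack_tin: small round open tin of tacks, 68 across, 24 high (sizes in mm); a bystander, loose on the bench; origin at the centre of its underside
- spool_brown: upright wooden spool of brown thread, 40 across, 50 high (sizes in mm); a bystander, loose on the bench; origin at the centre of its underside
- spool_blue: upright wooden spool of blue thread, 40 across, 50 high (sizes in mm); a bystander, loose on the bench; origin at the centre of its underside
- glue_roller: small roller with wooden handle and black roll, lying, 154 long, 25 high (sizes in mm); a bystander, loose on the bench; origin at the centre of its underside
- pincers: red-handled pincers, lying, 136x50, 13 high (sizes in mm); a bystander, loose on the bench; origin at the centre of its underside
- tape_grey: grey roll of tape, lying flat, 92x97, 18 high (sizes in mm); a bystander, loose on the bench; origin at the centre of its underside
- marker: blue marker pen with black cap, lying, 131 long, 17 thick (sizes in mm); a bystander, loose on the bench; origin at the centre of its underside
Things that resemble listed ones, but are neither listed nor needed, are in the scene too. There is more than one size of the wax_block; the one meant has the size given above.

How it is judged:
By the outcome, as a careful person would: the job done as asked, in the order asked, and still so for the second after the job is handed in, with the robot touching nothing.
It also fails if it takes over 45 s, if anything falls off the work surface, if the arm or the gripper's body presses on something with over 40 N, if the wrist force passes 120 N, or if a joint passes its speed limit or range.

## Working session

There is one attempt and no reset: what is moved stays moved. The work goes in short steps, Python scripts to look and compute and a shell command to move; the robot and the scene stay as the last step left them, time stands still between calls to the robot, and variables do not carry over. Pictures are saved under pics/ and viewed, at most 10 in all, crops included, and the job is handed in when it is done.

```bash
mkdir -p pics; ls
python3 - <<'E'
from station import telemetry, vision, r
import cv2,numpy as np
o=telemetry.get_obs(); print(o['t'],o['ee_pos'],o['tcp_rot'],o['width'],r.grasp_offset)
for n in('top','side'):
    cv2.imwrite(f'pics/{n}0.png',vision.get_image(n)[:,:,::-1])
    print(n,{k:np.round(v,4).tolist() for k,v in vision.camera_params(n).items() if not isinstance(v,str)})
print({k:np.round(v,4).tolist() for k,v in vision.camera_params('wrist').items()})
E
```

```text
pics
0.0 [ 0.13907287 -0.53144247  0.19210328] [ 9.91830862e-01  1.27556965e-01 -1.83563073e-05 -8.72810934e-04] 0.08552545083380858 0.0187
top {'intrinsics': [[370.1772, 0.0, 254.3628], [0.0, 370.1772, 189.8677], [0.0, 0.0, 1.0]], 'view': [[0.0282, -0.9995, 0.012, 0.0585], [0.992, 0.0295, 0.1227, -0.5544], [-0.123, 0.0084, 0.9924, -0.8757], [0.0, 0.0, 0.0, 1.0]]}
side {'intrinsics': [[397.8849, 0.0, 256.5736], [0.0, 397.8849, 190.9778], [0.0, 0.0, 1.0]], 'view': [[-0.9048, -0.4255, 0.0153, 0.546], [0.2454, -0.4917, 0.8355, -0.1673], [-0.348, 0.7597, 0.5493, -1.086], [0.0, 0.0, 0.0, 1.0]]}
{'intrinsics': [[309.9228, 0.0, 257.8606], [0.0, 309.9228, 190.6596], [0.0, 0.0, 1.0]], 'tool_from_camera': [[-0.0003, 0.9617, 0.2742, 0.0704], [1.0, 0.0004, -0.0, -0.0001], [-0.0001, 0.2742, -0.9617, -0.1814], [0.0, 0.0, 0.0, 1.0]]}
```

View pics/top0.png

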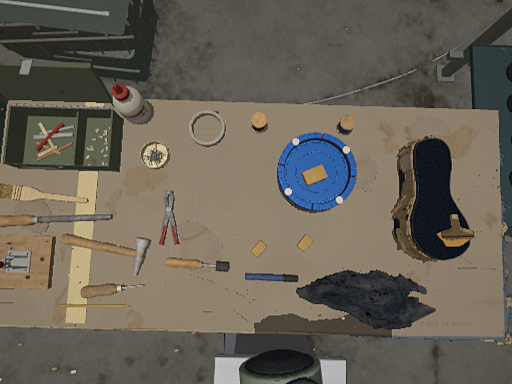

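View pics/side0.png

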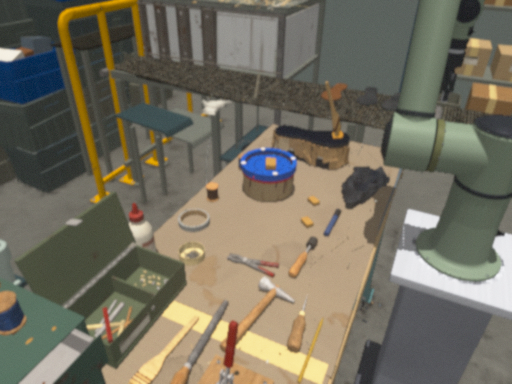

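The top view shows the lid centred near (317,172), with white pads near (350,149), (340,200), (289,191) and (295,142) and the wax near (315,175). In the side view the tin is near (268,170). I'll measure the pads in both views.

```bash
cat > h.py <<'E'
import numpy as np,cv2
from station import telemetry,vision,r
from scipy.spatial.transform import Rotation as R
def cam(n):
    p=vision.camera_params(n);K=np.array(p['intrinsics']);
    if n=='wrist':
        o=telemetry.get_obs();T=np.eye(4);T[:3,:3]=R.from_quat(o['tcp_rot']).as_matrix();T[:3,3]=o['ee_pos']
        V=np.linalg.inv(T@np.array(p['tool_from_camera']))
    else: V=np.array(p['view'])
    return np.diag([1,1,1])@K@np.diag([1,-1,-1])@V[:3]   # 3x4 projection
def proj(P,X): u=P@np.append(X,1); return u[:2]/u[2]
def ray(P,uv,z):
    A=P[:2]-np.outer(uv,P[2]); return np.append(np.linalg.solve(A[:,:2],-A[:,2]*z-A[:,3]),z)
def tri(Ps,uvs):
    A=np.vstack([P[:2]-np.outer(u,P[2]) for P,u in zip(Ps,uvs)])
    X,res,*_=np.linalg.lstsq(A[:,:3],-A[:,3],rcond=None); return X
def blobs(m,amin,amax):
    n,_,s,c=cv2.connectedComponentsWithStats(m.astype(np.uint8))
    return [(c[i],s[i,4]) for i in range(1,n) if amin<=s[i,4]<=amax]
E
python3 - <<'E'
from h import *
D={}
for n,box in(('top',(265,120,370,225)),('side',(230,140,305,210))):
    im=cv2.imread(f'pics/{n}0.png');x0,y0,x1,y1=box;c=im[y0:y1,x0:x1]
    hsv=cv2.cvtColor(c,cv2.COLOR_BGR2HSV)
    m=(hsv[...,1]<(90 if n=='top' else 110))&(hsv[...,2]>(170 if n=='top' else 150))
    P=cam(n)
    for p,a in blobs(m,4,120): print(n,np.round(p+[x0,y0],1),a,np.round(ray(P,p+[x0,y0],.1085),4))
    cv2.imwrite(f'pics/{n}c.png',cv2.resize(c,None,fx=5 if n=='top' else 7,fy=5 if n=='top' else 7,interpolation=cv2.INTER_CUBIC))
E
```

```text
top [295.5 141. ] 40 [ 0.6589 -0.016   0.1085]
top [346.  149.3] 43 [ 0.6432 -0.132   0.1085]
top [287.9 191.2] 40 [ 0.5424 -0.0006  0.1085]
top [339.1 199.3] 41 [ 0.5275 -0.1162  0.1085]
side [284.  150.4] 5 [ 0.5727 -0.1474  0.1085]
side [270.4 160.1] 49 [ 0.5869 -0.0652  0.1085]
side [243.4 162.2] 25 [ 0.6581 -0.0135  0.1085]
side [274.4 172.8] 28 [0.5438 0.0028 0.1085]
```

View pics/topc.png

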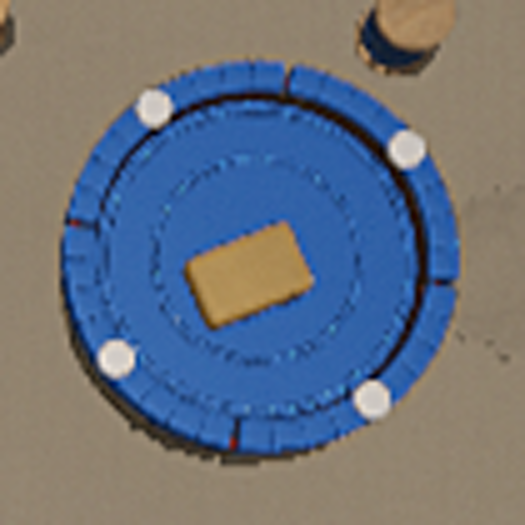

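View pics/sidec.png

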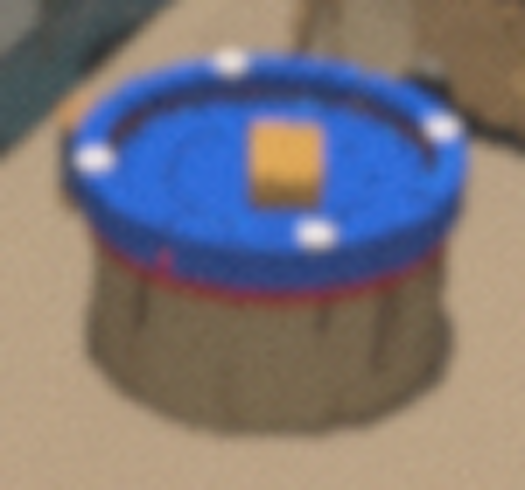

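Run:
```python
from h import *
Pt,Ps=cam('top'),cam('side')
T=[(295.5,141),(346,149.3),(287.9,191.2),(339.1,199.3)]
S=[(243.4,162.2),(262.9,148.9),(274.4,172.8),(293.3,158.1)]
X=[tri([Pt,Ps],u) for u in zip(T,S)]
for x in X:print(np.round(x,4))
print('mean',np.mean(X,0))
for a,b in [((455,220),(333,90)),((455,238),(338,134))]: print('tall',tri([Pt,Ps],[a,b]), ray(Pt,a,.1))
print('wax',ray(Pt,(315,175),.113))
o=telemetry.get_obs();Rm=R.from_quat(o['tcp_rot'])
for g in X: print('pad shift cm',np.round(Rm.inv().apply(np.array([g[0],g[1],.2])-o['ee_pos'])*100,2))
g=np.array([.593-.06,-.066,.2]);print(Rm.as_matrix().round(3), Rm.inv().apply(g-o['ee_pos'])*100)
```

```text
[ 0.6593 -0.0162  0.1069]
[ 0.6441 -0.1333  0.104 ]
[ 5.439e-01 -3.000e-04  1.066e-01]
[ 0.5277 -0.1171  0.1049]
mean [ 0.5937833  -0.0667308   0.10559022]
tall [ 0.4702051  -0.2757771   0.29414178] [ 0.48892743 -0.38185698  0.1       ]
tall [ 0.44925373 -0.38169601  0.09710277] [ 0.44837283 -0.38028972  0.1       ]
wax [ 0.58050832 -0.06065381  0.113     ]
pad shift cm [ 63.37 -36.7   -0.71]
pad shift cm [ 58.94 -25.76  -0.73]
pad shift cm [ 52.6  -41.16  -0.71]
pad shift cm [ 48.08 -30.26  -0.73]
[[ 0.967  0.253 -0.   ]
 [ 0.253 -0.967  0.002]
 [ 0.    -0.002 -1.   ]] [ 49.88700867 -35.0767956   -0.7189959 ]
```

The pads triangulate to 105–107 mm high against a nominal 108.5, with opposite pads about 166 mm apart, so the positions agree with the task. Now moving over the tin with the gripper shut.

```bash
python3 -m creep '[0,3.4,-2,-0.8,0,0,0, 0,3.4,-2,-0.8,0,0,0, 0,3.4,-2,-0.8,0,0,0, 0,3.4,-2,-0.8,0,0,0, 0,3.4,-2,-0.8,0,0,0, 0,3.4,-2,-0.8,0,0,0, 0,3.4,-2,-0.8,0,0,0, 0,3.4,-2,-0.8,0,0,0]'
```

```text
t: 0.77
ee_pos: [0.3627, -0.3067, 0.2571]
tcp_rot: [0.992, 0.127, -0.0, -0.0]
contact_force: [0.9, -0.8, 0.1]
width: -0.0
gripper_force: 0.0
```

```bash
python3 -m creep '[0,3.4,-2.1,0,0,0,0, 0,3.4,-2.1,0,0,0,0, 0,3.4,-2.1,0,0,0,0, 0,3.4,-2.1,0,0,0,0, 0,3.4,-2.1,0,0,0,0, 0,3.4,-2.1,0,0,0,0, 0,3.4,-2.1,0,0,0,0, 0,0,0,0,0,0,0]'
cat > look.py <<'E'
import sys
from h import *
P=cam('wrist');im=vision.get_image('wrist')[:,:,::-1].copy();cv2.imwrite(f'pics/{sys.argv[1]}.png',im)
hsv=cv2.cvtColor(im,cv2.COLOR_BGR2HSV)
m=(hsv[...,1]<60)&(hsv[...,2]>180)
for p,a in blobs(m,80,800):
    print(np.round(p,1),a,np.round(ray(P,p,.1085),4),np.round(ray(P,p,.0985),4))
o=telemetry.get_obs();print(o['t'],o['ee_pos'])
E
python3 look.py w1
```

```text
t: 1.43
ee_pos: [0.5584, -0.1009, 0.2559]
tcp_rot: [0.991, 0.131, 0.001, -0.001]
contact_force: [-1.6, -0.4, 0.6]
width: -0.0001
gripper_force: 0.0
[48.2  1.1] 82 [0.6637 0.1323 0.1085] [0.6649 0.1388 0.0985]
[112.6  51.4] 160 [0.6358 0.0677 0.1085] [0.6361 0.0723 0.0985]
[466.6  56. ] 184 [ 0.7219 -0.2686  0.1085] [ 0.7248 -0.2742  0.0985]
[432.3  89. ] 546 [ 0.6846 -0.2486  0.1085] [ 0.6863 -0.2537  0.0985]
[339.5 136.7] 297 [ 0.6152 -0.1741  0.1085] [ 0.6148 -0.1768  0.0985]
[ 29.3 193.9] 317 [0.4665 0.1372 0.1085] [0.4616 0.1439 0.0985]
[ 19.7 237.3] 103 [0.4104 0.1444 0.1085] [0.4039 0.1513 0.0985]
[ 19.2 293.3] 172 [0.3345 0.1408 0.1085] [0.3256 0.1476 0.0985]
1.4833 [ 0.55633202 -0.10321718  0.25586845]
```

View pics/w1.png

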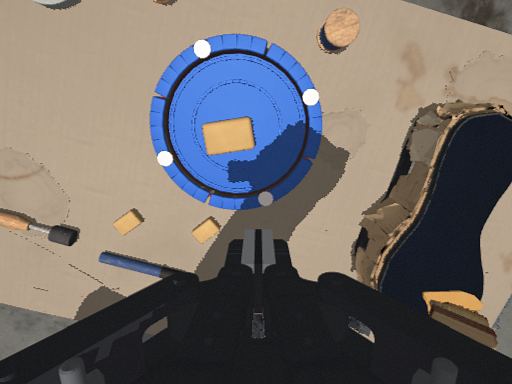

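The wrist view shows the lid with pads at (202,49), (311,97), (165,158) and a shadowed one at (265,198). The wax is at (228,135). The arm was still settling during that shot, so I'll re-measure at rest with a relative mask.

```bash
cat > look.py <<'E'
import sys
from h import *
telemetry.get_obs()
for k in range(2):
    P=cam('wrist');im=vision.get_image('wrist')[:,:,::-1].copy()
cv2.imwrite(f'pics/{sys.argv[1]}.png',im)
hsv=cv2.cvtColor(im,cv2.COLOR_BGR2HSV)
blue=((abs(hsv[...,0].astype(int)-108)<12)&(hsv[...,1]>130)&(hsv[...,2]>60)).astype(np.uint8)
n,l,s,c=cv2.connectedComponentsWithStats(blue);i=1+np.argmax(s[1:,4])
hull=cv2.convexHull(np.argwhere(l==i)[:,::-1].astype(np.int32));M=np.zeros_like(blue);cv2.fillConvexPoly(M,hull,1)
m=(hsv[...,1]<60)&(hsv[...,2]>90)&(cv2.erode(M,np.ones((3,3)))>0)
X=[]
for p,a in blobs(m,100,900):
    X.append(ray(P,p,.1085)); print(np.round(p,1),a,np.round(X[-1],4),np.round(ray(P,p,.0985),4))
o=telemetry.get_obs();print(o['t'],o['ee_pos'],o['tcp_rot'],o['contact_force'])
Rm=R.from_quat(o['tcp_rot'])
for x in X: print('shift cm',np.round(Rm.inv().apply(x-o['ee_pos'])*100,2), [round(float(np.hypot(*(x-y)[:2])),4) for y in X])
print('mean',np.mean(X,0))
E
python3 look.py w2
```

```text
1.5833 [ 0.55440032 -0.10574925  0.25620104] [ 9.91759295e-01  1.28112306e-01 -8.52420584e-04 -1.07466524e-04] [-0.73831671 -0.19807386 -0.14625496]
mean nan
  return _methods._mean(a, axis=axis, dtype=dtype,
  ret = ret.dtype.type(ret / rcount)
```

Run:
```python
import cv2,numpy as np
im=cv2.imread('pics/w2.png');hsv=cv2.cvtColor(im,cv2.COLOR_BGR2HSV)
for p in [(202,49),(311,97),(165,158),(265,198),(240,70),(215,190),(290,140)]: print(p,hsv[p[1]-0,p[0]])
blue=((abs(hsv[...,0].astype(int)-108)<12)&(hsv[...,1]>130)&(hsv[...,2]>60)).astype(np.uint8)
n,l,s,c=cv2.connectedComponentsWithStats(blue);print(s[s[:,4]>300])
```

```text
(202, 49) [  0   0 255]
(311, 97) [ 20   3 255]
(165, 158) [ 10   3 253]
(265, 198) [  9  13 142]
(240, 70) [109 162 233]
(215, 190) [112  70  55]
(290, 140) [110 180 112]
[[     0      0    512    384 176975]
 [   201     29     63     21    919]
 [   262     38     50     51    847]
 [   151     40     45     53    840]
 [   165     48    138    142  13632]
 [   147     92     19     58    729]
 [   300     96     19     58    713]
 [   266    153     44     45    644]
 [   161    157     46     42    627]
 [   207    190     52     16    604]]
```

```bash
sed -i "s/i=1+np.argmax(s\[1:,4\])/g=np.isin(l,[i for i in range(1,n) if s[i,4]>300])/; s/l==i/g/" look.py; python3 look.py w3
```

```text
[196.3  43.3] 230 [ 0.6602 -0.0168  0.1085] [ 0.6614 -0.0146  0.0985]
[304.4  90.5] 207 [ 0.6449 -0.1313  0.1085] [ 0.6456 -0.1326  0.0985]
[161.  152.7] 169 [ 0.5458 -0.0016  0.1085] [0.5434 0.0011 0.0985]
[261.1 192. ] 155 [ 0.5304 -0.1162  0.1085] [ 0.5276 -0.117   0.0985]
1.6833 [ 0.55398862 -0.10690032  0.25664531] [ 9.91918741e-01  1.26873861e-01 -4.81957713e-04 -4.99414198e-05] [ 0.26159131 -0.46444195  0.38016405]
shift cm [12.56 -6.05 14.8 ] [0.0, 0.1156, 0.1155, 0.1635]
shift cm [ 8.2   4.66 14.81] [0.1156, 0.0, 0.1633, 0.1155]
shift cm [  1.87 -10.4   14.82] [0.1155, 0.1633, 0.0, 0.1156]
shift cm [-2.5   0.31 14.82] [0.1635, 0.1155, 0.1156, 0.0]
mean [ 0.59531973 -0.06647413  0.1085    ]
```

```bash
python3 -m creep '[0,-2.7,0.3,2.4,0,0,0, 0,0,0,3.6,0,0,0, 0,0,0,3.2,0,0,0, 0,0,0,2.2,0,0,0, 0,0,0,1.2,0,0,0, 0,0,0,0.4,0,0,0, 0,0,0,0,0,0,0, 0,0,0,0,0,0,0]'
```

```text
t: 2.35
ee_pos: [0.5297, -0.1168, 0.1278]
tcp_rot: [0.992, 0.127, 0.0, 0.0]
contact_force: [0.7, 0.6, -0.5]
width: -0.0
gripper_force: 0.0
```

```bash
python3 -m creep '[0,0,0,1.2,0,0,0, 0,0,0,0.5,0,0,0, 0,0,0,0.3,0,0,0, 0,0,0,0.3,0,0,0, 0,0,0,0.3,0,0,0, 0,0,0,0.2,0,0,0, 0,0,0,0,0,0,0, 0,0,0,0,0,0,0]'
```

```text
t: 3.02
ee_pos: [0.5295, -0.1158, 0.0989]
tcp_rot: [0.992, 0.128, -0.0, -0.0]
contact_force: [-0.7, 0.0, 0.2]
width: -0.0004
gripper_force: 0.0
```

```bash
python3 -m creep '[0,0,0,0.1,0,0,0, 0,0,0,0.1,0,0,0, 0,0,0,0.1,0,0,0, 0,0,0,0,0,0,0, 0,0,0,0,0,0,0, 0,0,0,0,0,0,0, 0,0,0,0,0,0,0, 0,0,0,0,0,0,0]'
```

```text
t: 3.68
ee_pos: [0.5296, -0.1158, 0.0959]
tcp_rot: [0.992, 0.128, 0.0, 0.0]
contact_force: [0.5, 0.5, -0.7]
width: 0.0
gripper_force: 0.0
```

Run:
```python
from h import *
a=vision.get_image('wrist')[:,:,::-1][60:360,90:420];b=vision.get_image('side')[:,:,::-1][110:220,220:320]
im=np.hstack([cv2.resize(a,None,fx=1.2,fy=1.2),cv2.resize(b,(327,360),interpolation=cv2.INTER_CUBIC)])
cv2.imwrite('pics/p1.png',im)
```

```text
(no output)
```

View pics/p1.png

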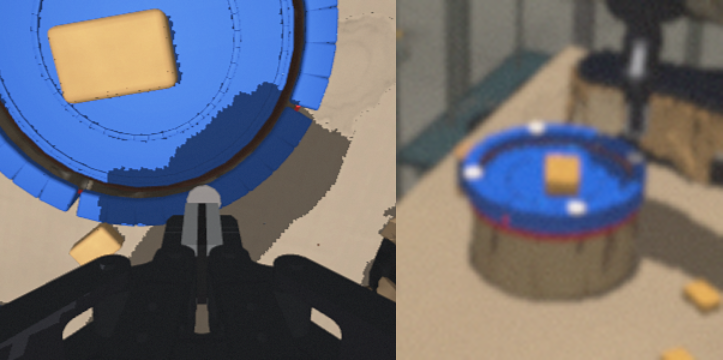

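The wrist view shows the fingertips on the pad, with this section apparently lower and red showing at its ends. The force reads zero, so I'll creep down until it rises.

```bash
python3 -m creep '[0,0,0,0.1,0,0,0, 0,0,0,0.1,0,0,0, 0,0,0,0,0,0,0, 0,0,0,0,0,0,0, 0,0,0,0,0,0,0, 0,0,0,0,0,0,0, 0,0,0,0,0,0,0, 0,0,0,0,0,0,0]'
```

```text
t: 4.45
ee_pos: [0.5296, -0.1158, 0.0939]
tcp_rot: [0.992, 0.128, 0.0, -0.0]
contact_force: [-0.3, -0.2, -0.0]
width: 0.0001
gripper_force: 0.0
```

Run:
```python
from h import *
P=cam('wrist');o=telemetry.get_obs();t=np.array(o['ee_pos'])
print('tcp px',proj(P,t),o['contact_force'])
im=vision.get_image('wrist')[:,:,::-1].copy()
c=im[170:290,190:330];cv2.imwrite('pics/p2.png',cv2.resize(c,None,fx=5,fy=5))
for z in(.0935,.0985,.1085):
  Pc=np.array([.5286,-.117,z]);print(z,proj(P,Pc),'edge x+',proj(P,Pc+[.0082,.0021,0]))
```

```text
tcp px [258.02058828 219.33844523] [-0.27856059 -0.19576842 -0.0034769 ]
0.0935 [259.48914255 220.9577031 ] edge x+ [259.57356709 208.19735562]
0.0985 [259.5314921  223.96507047] edge x+ [259.61860741 210.91453729]
0.1085 [259.62297545 230.46157546] edge x+ [259.71599757 216.78986626]
```

View pics/p2.png

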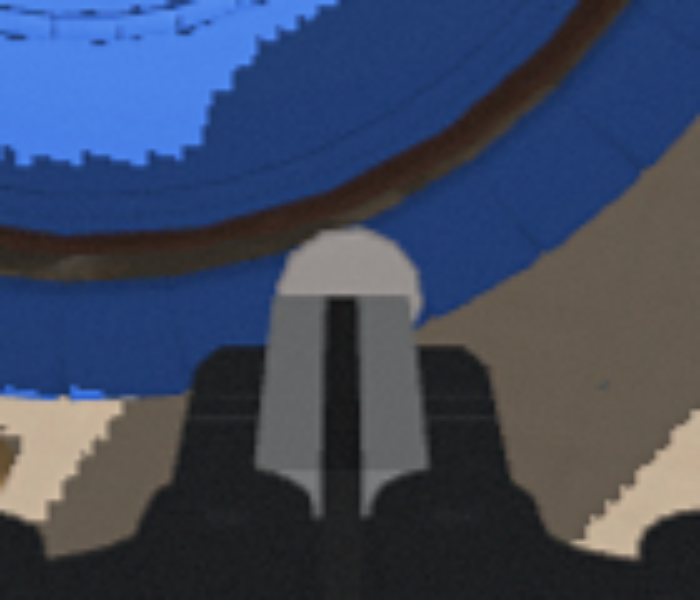

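The tip's visible front edge is at row 229, but the TCP projects to row 219. The pad's far edge (row 216) still matches the open height. So the real tips probably sit a bit behind the nominal TCP and haven't touched yet; I'll keep creeping down and watch the force.

```bash
python3 -m creep '[0,0,0,0.1,0,0,0, 0,0,0,0.1,0,0,0, 0,0,0,0.1,0,0,0, 0,0,0,0.1,0,0,0, 0,0,0,0,0,0,0, 0,0,0,0,0,0,0, 0,0,0,0,0,0,0, 0,0,0,0,0,0,0]'
python3 - <<'E'
from h import *
P=cam('wrist');im=vision.get_image('wrist')[:,:,::-1]
h=cv2.cvtColor(np.ascontiguousarray(im),cv2.COLOR_BGR2HSV)
print(h[205:240,259].tolist()); print(telemetry.get_obs()['contact_force'])
E
```

```text
t: 5.17
ee_pos: [0.5296, -0.1158, 0.0899]
tcp_rot: [0.992, 0.128, 0.0, 0.0]
contact_force: [0.3, 0.9, -0.3]
width: 0.0001
gripper_force: 0.0
[[110, 182, 115], [110, 182, 116], [110, 189, 120], [124, 92, 61], [10, 112, 48], [9, 114, 47], [6, 104, 49], [8, 109, 54], [9, 109, 56], [16, 81, 60], [18, 64, 68], [18, 74, 62], [115, 54, 52], [0, 10, 125], [0, 12, 147], [8, 13, 157], [7, 15, 155], [17, 15, 151], [9, 12, 151], [9, 12, 148], [4, 12, 152], [4, 12, 152], [10, 10, 150], [15, 13, 157], [173, 16, 64], [120, 26, 20], [150, 22, 23], [90, 9, 27], [90, 20, 25], [100, 33, 23], [150, 21, 24], [150, 20, 26], [165, 20, 25], [120, 18, 28], [90, 16, 31]]
[-0.03891018  1.1813391   0.23322411]
```

```bash
python3 -m creep '[0,0,0,0.1,0,0,0, 0,0,0,0.1,0,0,0, 0,0,0,0.1,0,0,0, 0,0,0,0.1,0,0,0, 0,0,0,0,0,0,0, 0,0,0,0,0,0,0, 0,0,0,0,0,0,0, 0,0,0,0,0,0,0]'
python3 - <<'E'
from h import *
im=vision.get_image('wrist')[:,:,::-1].copy()
t=np.array(telemetry.get_obs()['ee_pos']);P=cam('side');s=vision.get_image('side')[:,:,::-1].copy()
u=proj(P,t);print('tcp in side',u, 'tcp+20mm',proj(P,t+[0,0,.02]))
c=cv2.resize(s[110:210,230:330],(400,400),interpolation=cv2.INTER_CUBIC)
cv2.drawMarker(c,tuple(int(v) for v in (u-[230,110])*4),(0,255,0),0,8,1)
cv2.imwrite('pics/p3.png',np.hstack([cv2.resize(im[190:270,220:300],(400,400)),c]))
E
```

```text
t: 5.88
ee_pos: [0.5296, -0.1158, 0.0859]
tcp_rot: [0.992, 0.128, 0.0, 0.0]
contact_force: [0.2, -0.1, -0.0]
width: 0.0004
gripper_force: 0.0
tcp in side [292.21904908 163.22898188] tcp+20mm [292.61420576 157.88056079]
```

View pics/p3.png

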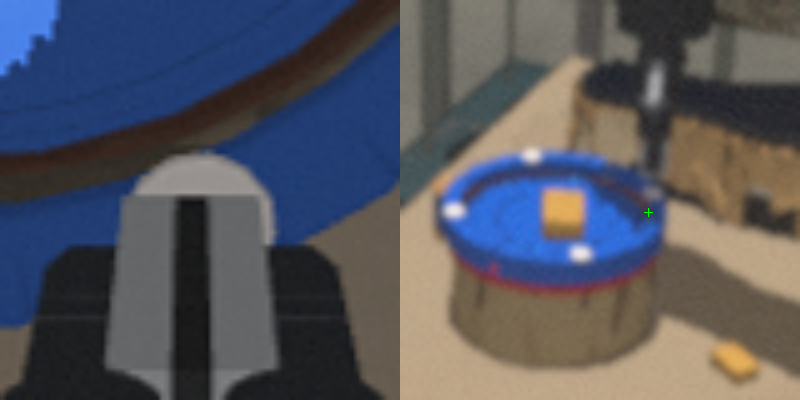

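In the side view the fingertips end near (652,180), just above the pad at (652,190) and well above the projected TCP at (648,212). So the real tips are roughly 20 mm behind the reported TCP, and the pad is untouched. I'll shift slightly inward and keep going down.

```bash
python3 -m creep '[0,0.3,0,0,0,0,0, 0,0,0,0.1,0,0,0, 0,0,0,0.1,0,0,0, 0,0,0,0.1,0,0,0, 0,0,0,0.1,0,0,0, 0,0,0,0,0,0,0, 0,0,0,0,0,0,0, 0,0,0,0,0,0,0]'
```

```text
t: 6.65
ee_pos: [0.5324, -0.115, 0.0819]
tcp_rot: [0.992, 0.128, -0.0, -0.0]
contact_force: [0.3, -0.7, 0.4]
width: 0.0
gripper_force: 0.0
```

```bash
python3 -m creep '[0,0,0,0.1,0,0,0, 0,0,0,0.1,0,0,0, 0,0,0,0.1,0,0,0, 0,0,0,0,0,0,0, 0,0,0,0,0,0,0, 0,0,0,0,0,0,0, 0,0,0,0,0,0,0, 0,0,0,0,0,0,0]'
python3 - <<'E'
from h import *
im=vision.get_image('wrist')[:,:,::-1].copy();h=cv2.cvtColor(im,cv2.COLOR_BGR2HSV)
m=(h[...,1]<40)&(h[...,2]>125)
for c in (250,255,259,263,268): print(c,np.where(m[200:300,c])[0][[0,-1]]+200 if m[200:300,c].any() else None)
E
```

```text
t: 7.32
ee_pos: [0.5325, -0.1151, 0.0789]
tcp_rot: [0.992, 0.128, 0.0, 0.0]
contact_force: [-0.5, -0.2, -0.1]
width: 0.0004
gripper_force: 0.0
250 [265 265]
255 None
259 None
263 None
268 [264 264]
```

```bash
cat > edge.py <<'E'
from h import *
im=vision.get_image('wrist')[:,:,::-1].copy();h=cv2.cvtColor(im,cv2.COLOR_BGR2HSV)
for c in (253,259,266): print(c,' '.join(f'{a}/{b}' for a,b in h[206:240:1,c,1:]))
print(np.round(telemetry.get_obs()['contact_force'],1))
E
python3 edge.py
```

```text
253 177/118 188/118 182/116 177/118 183/117 182/119 183/106 180/115 179/117 180/116 174/117 181/111 191/111 174/117 185/117 188/122 72/53 119/47 113/52 97/58 114/56 73/56 60/47 8/99 7/108 7/108 7/108 5/108 5/106 9/109 7/107 7/107 5/107 7/107
259 185/116 178/119 182/118 180/105 178/112 182/116 178/119 181/117 182/118 175/111 179/117 182/119 182/122 85/63 112/48 119/47 114/49 109/56 111/55 78/62 62/66 68/64 65/59 34/30 26/29 9/27 9/27 20/26 26/30 20/26 20/26 18/28 9/27 19/27
266 186/104 185/117 181/117 178/116 177/118 180/116 180/116 182/118 189/119 159/98 64/48 127/46 106/48 106/53 96/56 111/55 73/63 68/68 64/72 67/76 84/79 126/85 205/96 13/100 5/106 7/106 7/105 7/103 12/108 7/106 10/105 7/105 7/105 5/104
[-0.2 -0.1  0.6]
```

```bash
python3 -m creep '[0,-0.2,0,0.1,0,0,0, 0,0,0,0.1,0,0,0, 0,0,0,0.1,0,0,0, 0,0,0,0.1,0,0,0, 0,0,0,0.1,0,0,0, 0,0,0,0,0,0,0, 0,0,0,0,0,0,0, 0,0,0,0,0,0,0]'; python3 edge.py | tail -1
```

```text
t: 8.08
ee_pos: [0.5305, -0.1155, 0.0739]
tcp_rot: [0.992, 0.128, -0.0, -0.0]
contact_force: [0.1, 0.1, 0.1]
width: -0.0002
gripper_force: 0.0
[-0.1 -0.1 -0.7]
```

Run:
```python
from h import *
t=np.array(telemetry.get_obs()['ee_pos'])
out=[]
for n,(x0,y0,w) in(('side',(262,118,50)),('top',(300,150,75))):
    P=cam(n);s=vision.get_image(n)[:,:,::-1].copy()
    c=cv2.resize(s[y0:y0+w,x0:x0+w],(400,400),interpolation=cv2.INTER_CUBIC)
    for dz,col in((0,(0,255,0)),(.02,(0,255,255)),(.04,(255,0,255))):
        u=(proj(P,t+[0,0,dz])-[x0,y0]+.5)*400/w-.5;cv2.drawMarker(c,tuple(int(v) for v in u),col,0,10,1)
    out.append(c)
cv2.imwrite('pics/p4.png',np.hstack(out))
```

```text
(no output)
```

View pics/p4.png

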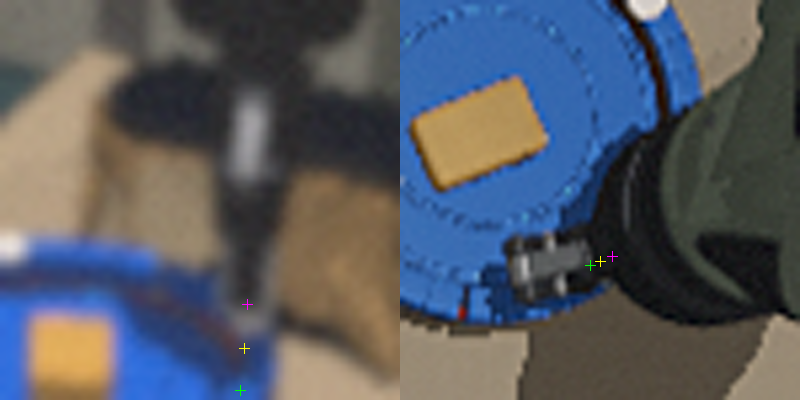

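In the side crop the finger ends around (250,320), roughly 30–40 mm above the reported TCP mark, with the pad close below it. Contact should be near, so I'll keep creeping under force control.

```bash
python3 -m creep '[0,0,0,0.1,0,0,0, 0,0,0,0.1,0,0,0, 0,0,0,0.1,0,0,0, 0,0,0,0.1,0,0,0, 0,0,0,0.1,0,0,0, 0,0,0,0,0,0,0, 0,0,0,0,0,0,0, 0,0,0,0,0,0,0]'; python3 edge.py
```

```text
t: 8.9
ee_pos: [0.5305, -0.1156, 0.0695]
tcp_rot: [0.992, 0.128, 0.0, 0.0]
contact_force: [-2.1, 0.8, 6.7]
width: -0.0
gripper_force: 3.4
253 182/119 185/117 178/119 180/119 176/119 183/117 180/119 182/118 181/110 181/114 188/118 182/119 180/116 181/117 177/115 179/117 175/118 179/121 145/88 60/51 119/47 117/48 118/54 3/99 9/111 9/109 9/108 9/108 7/109 9/108 9/109 7/107 5/107 7/110
259 178/119 182/118 180/119 182/118 179/120 184/112 186/111 181/117 182/118 185/116 182/116 177/117 182/116 183/117 181/120 160/97 65/47 122/50 122/46 104/54 121/55 120/53 72/64 30/34 39/26 9/28 18/28 9/28 10/26 9/29 0/27 18/29 18/28 26/29
266 184/118 190/117 175/105 182/115 177/118 183/117 182/118 185/117 177/111 182/118 184/118 184/122 81/63 114/49 109/49 122/46 107/55 121/57 95/59 64/64 64/68 63/73 72/74 5/100 10/106 7/106 7/105 7/106 10/106 10/106 10/106 7/105 7/105 7/105
[-2.4  0.4  7. ]
```

Contact: 7 N upward at a reported z of 0.0695, so the tips are about 39 mm behind the reported TCP. Now pressing through the 10 mm travel.

```bash
python3 -m creep '[0,0,0,0.2,0,0,0, 0,0,0,0.2,0,0,0, 0,0,0,0.2,0,0,0, 0,0,0,0.2,0,0,0, 0,0,0,0.2,0,0,0, 0,0,0,0.1,0,0,0, 0,0,0,0,0,0,0, 0,0,0,0,0,0,0]'
```

```text
t: 9.62
ee_pos: [0.5306, -0.1157, 0.0595]
tcp_rot: [0.992, 0.128, 0.0, 0.0]
contact_force: [-4.3, 2.4, 16.1]
width: -0.0001
gripper_force: 8.3
```

Measured travel is exactly 10 mm with 16 N on the stop, so section one is shut. Lifting and moving to the next pad.

```bash
python3 -m creep '[0,0,0,-0.8,0,0,0, 0,0,0,-2.6,0,0,0, 0,1.5,-3.7,0,0,0,0, 0,1.5,-3.7,0,0,0,0, 0,1.4,-3.5,0,0,0,0, 0,0,0,0,0,0,0, 0,0,0,0,0,0,0, 0,0,0,0,0,0,0]'; python3 edge.py|tail -1
```

```text
t: 10.28
ee_pos: [0.5455, 0.0009, 0.0917]
tcp_rot: [0.992, 0.128, -0.0, 0.0]
contact_force: [0.6, 0.7, -0.4]
width: 0.0001
gripper_force: 0.0
[-0.8  0.1 -0.5]
```

```bash
python3 -m creep '[0,0,0,1.4,0,0,0, 0,0,0,0.6,0,0,0, 0,0,0,0.3,0,0,0, 0,0,0,0.3,0,0,0, 0,0,0,0.3,0,0,0, 0,0,0,0.3,0,0,0, 0,0,0,0.2,0,0,0, 0,0,0,0,0,0,0]'; python3 edge.py|tail -1
```

```text
t: 11.0
ee_pos: [0.5457, 0.0007, 0.0596]
tcp_rot: [0.992, 0.127, 0.0, 0.0]
contact_force: [-4.2, -0.7, 14.7]
width: -0.0001
gripper_force: 7.1
[-5.6 -0.4 14.2]
```

```bash
python3 -m creep '[0,0,0,-0.8,0,0,0, 0,0,0,-2.6,0,0,0, 0,3.7,1.5,0,0,0,0, 0,3.7,1.5,0,0,0,0, 0,3.5,1.4,0,0,0,0, 0,0,0,0,0,0,0, 0,0,0,0,0,0,0, 0,0,0,0,0,0,0]'; python3 edge.py|tail -1
```

```text
t: 11.72
ee_pos: [0.6611, -0.0138, 0.0909]
tcp_rot: [0.992, 0.128, -0.001, -0.0]
contact_force: [-0.8, 0.3, -0.7]
width: 0.0003
gripper_force: 0.0
[0.9 0.8 0.2]
```

```bash
python3 -m creep '[0,0,0,1.4,0,0,0, 0,0,0,0.6,0,0,0, 0,0,0,0.3,0,0,0, 0,0,0,0.3,0,0,0, 0,0,0,0.3,0,0,0, 0,0,0,0.3,0,0,0, 0,0,0,0.2,0,0,0, 0,0,0,0,0,0,0]'; python3 edge.py|tail -1
```

```text
t: 12.43
ee_pos: [0.6623, -0.0139, 0.0596]
tcp_rot: [0.992, 0.128, 0.001, 0.0]
contact_force: [-4.5, 0.5, 9.4]
width: 0.0001
gripper_force: 4.8
[-3.2  1.6 10.4]
```

```bash
python3 -m creep '[0,0,0,-0.8,0,0,0, 0,0,0,-2.6,0,0,0, 0,-1.5,3.7,0,0,0,0, 0,-1.5,3.7,0,0,0,0, 0,-1.5,3.5,0,0,0,0, 0,0,0,0,0,0,0, 0,0,0,0,0,0,0, 0,0,0,0,0,0,0]'; python3 edge.py|tail -1
```

```text
t: 13.15
ee_pos: [0.6461, -0.1308, 0.0919]
tcp_rot: [0.992, 0.127, 0.0, -0.0]
contact_force: [-0.3, -0.1, -0.5]
width: -0.0001
gripper_force: 0.0
[-0.4  0.2 -0.5]
```

```bash
python3 -m creep '[0,0,0,1.4,0,0,0, 0,0,0,0.6,0,0,0, 0,0,0,0.3,0,0,0, 0,0,0,0.3,0,0,0, 0,0,0,0.3,0,0,0, 0,0,0,0.3,0,0,0, 0,0,0,0.2,0,0,0, 0,0,0,0,0,0,0]'; python3 edge.py|tail -1
```

```text
t: 13.87
ee_pos: [0.6465, -0.1305, 0.0596]
tcp_rot: [0.992, 0.128, 0.001, 0.0]
contact_force: [-3.4, 2.3, 8.9]
width: 0.0
gripper_force: 5.0
[-3.1  2.3 10.5]
```

```bash
python3 -m creep '[0,0,0,-0.8,0,0,0, 0,0,0,-2.8,0,0,0, 0,0,0,-4,0,0,0, 0,-1.5,-0.9,-3.6,0,0,0, 0,-1.5,-0.9,-3.6,0,0,0, 0,-1.9,-1.1,-3.3,0,0,0, 0,-2.9,-1.7,0,0,0,0, 0,0,0,0,0,0,0]'; sed -i 's/range(2)/range(4)/' look.py; python3 look.py end
python3 - <<'E'
import cv2,numpy as np
from h import vision
w=cv2.imread('pics/end.png')[20:230,120:360];s=vision.get_image('side')[:,:,::-1][135:215,225:310]
cv2.imwrite('pics/endc.png',np.hstack([cv2.resize(w,(420,400)),cv2.resize(s,(380,400),interpolation=cv2.INTER_CUBIC)]))
E
```

```text
t: 14.58
ee_pos: [0.554, -0.1042, 0.2405]
tcp_rot: [0.992, 0.128, -0.001, -0.0]
contact_force: [-0.6, -0.2, -0.6]
width: -0.0001
gripper_force: 0.0
[193.9  47.7] 242 [ 0.6594 -0.0188  0.1085] [ 0.6605 -0.0166  0.0985]
[304.1  95.9] 213 [ 0.6444 -0.13    0.1085] [ 0.6449 -0.1313  0.0985]
[158.4 158.8] 169 [ 0.5484 -0.0044  0.1085] [ 0.5458 -0.0017  0.0985]
[260.1 198.6] 156 [ 0.5334 -0.1153  0.1085] [ 0.5304 -0.1162  0.0985]
14.7833 [ 0.55965672 -0.1063067   0.23882739] [9.91837849e-01 1.27505084e-01 3.00058099e-04 2.09936587e-04] [-0.16495213  0.28141879 -0.20874552]
shift cm [11.86 -5.95 13.04] [0.0, 0.1122, 0.112, 0.1587]
shift cm [ 7.59  4.43 13.04] [0.1122, 0.0, 0.1581, 0.1119]
shift cm [  1.48 -10.15  13.03] [0.112, 0.1581, 0.0, 0.1119]
shift cm [-2.78  0.2  13.03] [0.1587, 0.1119, 0.1119, 0.0]
mean [ 0.59638027 -0.0671333   0.1085    ]
```

View pics/endc.png

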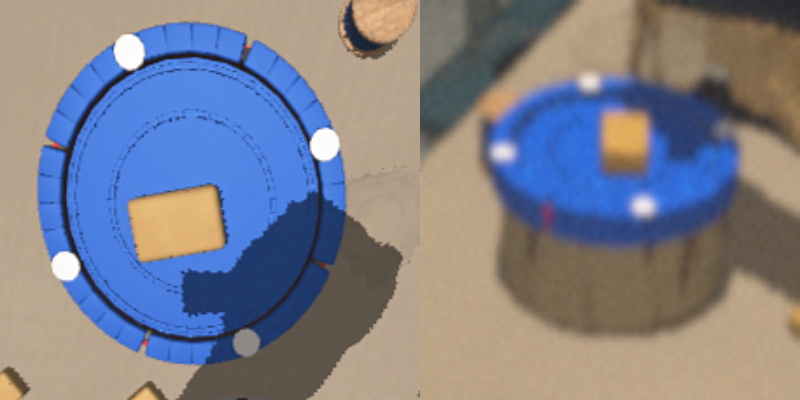

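All four pads now measure about 10 mm lower and the red band is hidden. The tin's centre hasn't moved and the wax is in place.

```bash
python3 -c "from station import r; print(r.finish_job())"
```

```text
the job is handed in; nothing more can be done
None
```

All four rim sections of the lid are pressed fully shut and the job is handed in; the tin and the wax block stayed where they were, and it took about 15 s of the 45 s allowed.

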